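# Run the hand nut onto a hold-down clamp

### The job

Clamp the board on the router bed: stand the orange nut on the stud with one of its white dots facing the board, keep light pressure on it and turn it backward (anticlockwise from above) until you feel the thread start drop, then run it on forward (clockwise) until the blue bridge is pressed down tight on the board. Never force it: if the nut binds or meets a stop, ease off. Let go at the end, and leave the other things on the bench where they are.

Things in the scene. Friction and masses are not known exactly. Their poses are not given: they have to be found in the camera images.
- nut_mid (a point): Orange plastic hexagonal hand nut, 50 mm across flats, 30 mm tall, bore 35 mm right through, 0.08 to 0.17 kg, standing on the bench. Point on its axis, half-way up (15 mm over its underside); z is its axis. Its flats face its own x and every 60 degrees on. In the bore two 4 mm steel lugs point inward, 18 mm above the underside, one under each white dot
- nut: The same orange nut; origin at the centre of its underside, axes as above
- dot1 (a point): White dot 1 of 2 on the top rim of the orange nut, 21 mm from its axis, 30 mm above its underside, over an inner lug; the dots lie at 0 and 180 degrees from the nut's own x axis and a white stripe runs down the flat beside each
- dot2 (a point): White dot 2 of 2 on the top rim of the orange nut, 21 mm from its axis, 30 mm above its underside, over an inner lug; the dots lie at 0 and 180 degrees from the nut's own x axis and a white stripe runs down the flat beside each
- bed: Fixed aluminium bed plate, 230 x 150 x 12 mm, with an upright steel stud (hidden yaw: thread starts vary 40 degrees either way) through its origin; the origin is at bench height on the stud's axis. Its +x points from the stud to the pale wooden board (43 to 121 mm along +x, top 30 mm above the bench)
- stud_axis (a point): On the stud's axis, level with the flat upper ends of its thread ridges (32 mm over the ridges), 79.2 mm above the bench; z up. Set on with a dot facing the board, the nut's lugs rest on these ends, its underside 63.2 mm above the bench. Clockwise there is a hard stop; 20 to 130 degrees anticlockwise come gaps where the nut can sink 12 mm
- stud_tip (a point): Top of the stud's 18 mm core, 97.2 mm above the bench: a cone, 8 mm across at the tip, 10 mm high; the lugs pass the core with 1.6 mm to spare all round
- thread (a point): On the stud's axis, 51 mm above the bench: about where the nut's underside is once it has dropped in. Some 10 degrees further anticlockwise is a hard stop. Clockwise (two-start right-hand thread) it goes down 28 mm per turn, 2 mm up-and-down play; tight after 120 to 170 degrees, more than one grasp. Friction holds it where it is left
- mark (a point): Point 21 mm from the stud's axis towards the board, where a white dot must be when the nut is set on (within 6 mm, seen from above)
- bridge (a joint): Downward travel (m) of the blue clamp bridge, a bar 150 x 62 x 9 mm round the stud, along the bed's x from a heel block to the board; a white line on it points to the board. 0: held up by springs; 0.007: down on the board, its stop. It needs 2 N to start, 4 N at the bottom
- washer_top (a point): Centre of the brass spring washer (52 mm) on the bridge, on which the nut bears; its top is 49 mm above the bench with the bridge up, 42 mm when down. Then it yields 2 mm more, 6 to 24 N, so the nut's turning gets clearly stiffer (some 0.05 N m before, 0.12 to 0.2 N m is tight); after that it is solid. Nothing on the bridge stands higher
- spare: Black hexagonal nut, 42 mm across flats, 24 mm tall, a bystander that does not fit; origin under its centre. It stands near the orange nut, either may be the nearer
- stepblock: Dark steel step block, 50 x 30 x 36 mm, bystander; origin under its centre
- wrench: Steel wrench lying on the bench, bystander
- offcut: Wood offcut 90 x 60 x 22 mm, bystander; origin under its centre
- pencil: Red square pencil 150 x 9 x 9 mm lying along its own x, bystander
- brush: Hand brush lying on the bench, bystander
- cup: White cup, radius 38, height 75 mm, bystander; origin under its centre
- glue: White bottle, radius 26, height 130 mm, bystander; origin under its centre
There are look-alikes about, which are no part of the job. Of the things that look like the nut, the largest one is meant.

How it is judged:
On the way, in this order (a step that is already met when the one before it is completed fails the run):
1. the orange nut bears level on the ridge ends (underside 60 to 66 mm above the bench), within 4 mm of the axis, a white dot within 6 mm of the mark, for 0.2 s (horizontal distance between nut_mid and stud_axis below 0.004 m and angle between nut_mid's own z axis and vertical below 0.12 rad and z of nut_mid in the frame of bed between 0.075 and 0.081 m and contact force between nut and bed above 0.3 N and horizontal distance between any of dot1, dot2 and mark below 0.006 m), for 0.2 s.
2. turned back, the nut has dropped into the thread start (underside under 54 mm above the bench), the bridge not yet pressed down by 3 mm (horizontal distance between nut_mid and stud_axis below 0.004 m and angle between nut_mid's own z axis and vertical below 0.12 rad and z of nut_mid in the frame of bed below 0.069 m and value of joint bridge below 0.003 m), for 0.2 s.
At the end, for the whole second after the job is handed in: The nut, released and at rest, sits level (within 0.12 rad) within 4 mm of the stud's axis, and holds the bridge down by at least 6 mm of its 7 mm, with its underside less than 44.5 mm above the bench (horizontal distance between nut_mid and stud_axis below 0.004 m and angle between nut_mid's own z axis and vertical below 0.12 rad and value of joint bridge above 0.006 m and z of nut_mid in the frame of bed below 0.0595 m and linear speed of nut below 0.01 m/s); the robot touches nothing.
It fails at once if the nut is forced against the stud and bridge with more than 60 N (contact force between nut and bed above 60 N).
It fails at once if the fingers press on the clamp station with more than 15 N (contact force between the fingers and bed above 15 N).
It fails at once if another thing on the bench is moved by more than 20 mm (distance of any of spare, stepblock, wrench, offcut, pencil, brush, cup, glue from where it was at the start of the episode above 0.02 m).
It also fails if it takes over 72 s, if anything falls off the work surface, if the arm or the gripper's body presses on something with over 40 N, if the wrist force passes 120 N, or if a joint passes its speed limit or range.

### The arm

A 7-joint arm with a two-finger parallel gripper is mounted at the origin on the work surface. World frame = base frame: x ahead of the robot, y to its left, z up, the work surface at z = 0. Lengths are in m, angles in rad, forces in N, time in s.
With the tool pointing down it reaches from about 0.375 to 0.925 m from the base axis. Payload 3.1 kg.
Tool frame: the origin (TCP) lies on the centre line of the jaws, within the pads' length; the fingertips stand 17 mm ahead of it and the grasp point (between the pads) lies 2 mm behind it; z points along the fingers, y is the direction in which the jaws open and shut (so a half turn about z gives the same grasp; the last joint's range is limited). The gripper opens to 85 mm and grips with 20 to 120 N. Pads are 22 mm wide; open, the fingers measure 114 mm over their backs; the gripper's body (76 mm by 85 mm) begins 54 mm behind the grasp point. The pads swing forward as they close: fully open they stand 13 mm farther back than shut.
Start: joints at [-1.368, 0.383, 0.044, 1.598, -0.018, 1.161, -0.05], TCP at [0.193, 0.621, 0.248] pointing down, gripper open.
Joint ranges: [-2.61, 2.61], [-0.41, 2.15], [-1.48, 1.57], [0, 2.5], [-1.57, 4.71], [0.05, 1.97], [-2.85, 2.85]. Speed limits (rad/s): [2.79, 2.79, 3.14, 3.14, 3.14, 3.14, 3.14].

### API

Orientations are given as a unit quaternion [w, x, y, z].
In Python, from plant import env, vision gives the robot as it stands.
- The arm moves only by the tool apply_moves, never from a script. Its argument "commands" is a list of rows, each a list of 3 entries, a list of its own where there are three numbers: the shift along the tool's x, y, z normalised to -1 to 1, where 1 is 0.3 m, then the turn, a rotation vector about the tool's x, y, z normalised to -1 to 1, where 1 is pi/2 rad, then the opening, from 0 (shut) to 1 (fully open). A call has exactly 8 rows; each row shifts and turns the commanded pose from where the row before left it, along the tool's axes as they then stand; what a row does not reach is not made up. A row lasts 1/8 s, in which the tool goes at most 62.5 mm and 10.7 degrees, less where a joint would pass 70% of its speed; a pose out of reach is approached as far as the arm can. A call with a number of a shift or a turn outside -1 to 1 is refused whole. A call with a gripper value outside its range is refused whole. The fingers move at their own pace and stop on an object; the grip force is fixed at half the most. Time passes only in rows, so rows that do not move let the fingers close, or fill a call up. It gives the time, the measured TCP pose, the force and the opening at its end, in the units of the state.
- env.get_obs(): the state, without advancing time (a new reading comes with each control period).
- vision.read_camera(name): name is "scene" or "top"; returns a dict with "pixels" (480x640x3 uint8, red, green, blue), "camera_matrix" (3x3 intrinsics, pixels), "R" (3x3) and "t" (3): a world point X has camera coordinates R X + t. Camera axes: x right, y down, z forward; pixel columns grow to the right and rows downward; lengths in m; the calibration is good to about 2 mm. A picture is of the moment at which its call begins. There is no depth.
- env.sign_off(): hands the job in, once; it reports no verdict.
The state is a dict: "clock": time; "joints": joint angles; "joint_vel": joint speeds; "joint_efforts": joint torques, N m; "ee_pos": TCP position; "ee_rot": TCP orientation; "wrist_force": force on the tool from outside, world axes, zero at the start; "wrist_torque": the same for the moment, N m; "finger_gap": finger opening in m.
Only numpy, scipy, OpenCV 4.12 (cv2) and the standard library are available. Lean on these libraries where they do the work, as an engineer would, in place of code of your own. Each camera call takes 0.05 s, during which the arm holds its last target. There are 200 camera calls.

## Working session

There is one attempt and no reset: what is moved stays moved. The work goes in short steps, Python scripts to look and compute and a tool call to move; the robot and the scene stay as the last step left them, time stands still between calls to the robot, and variables do not carry over. Pictures are saved under pics/ and viewed, about 8 in all and at most 12, crops included, and the job is handed in when it is done.

Besides the shell and the picture viewer there is one more tool, called after "Request:" as a command line: name --argument value ..., lists and objects as JSON in quotes. apply_moves: Moves the arm, as the interface text tells. Scaled input: -1 to 1 covers 0.3 m each way for a shift and pi/2 rad each way for a turn. Its arguments: {"type":"object","properties":{"commands":{"type":"array"}},"required":["commands"]}

```bash
ls; mkdir -p pics
python3 - <<'E'
from plant import env, vision
import cv2,numpy as np
for n in("scene","top"):
    c=vision.read_camera(n); cv2.imwrite(f"pics/{n}0.png",c["pixels"][:,:,::-1]); print(n,c["camera_matrix"].tolist(),c["R"].tolist(),c["t"].tolist())
o=env.get_obs(); print(o)
E
```

```text
pics
scene [[522.8450737493779, 0.0, 317.45411058471956], [0.0, 522.8450737493779, 236.1169042367624], [0.0, 0.0, 1.0]] [[0.8676662135603906, 0.49703925604879856, 0.010359526641272543], [0.3182312449924491, -0.539275958287429, -0.7796860365068308], [-0.3819479238801152, 0.6798039561223749, -0.6260849500539345]] [-0.441144171665317, -0.09889703944643227, 1.5672338837005388]
top [[526.0863367793027, 0.0, 317.5818487351131], [0.0, 526.0863367793027, 250.24252620704456], [0.0, 0.0, 1.0]] [[0.005307510231020431, -0.9999792360438284, -0.003654834654082401], [-0.9934158433919358, -0.004854328287666617, -0.11446133668083908], [0.11444121824341286, 0.004238275365833179, -0.9934209805459552]] [-0.02273276304528711, 0.524542355803707, 1.4209269989561746]
{'clock': 0.1, 'joints': array([-1.367769  ,  0.38377555,  0.0438255 ,  1.59944182, -0.01790888,
        1.16124491, -0.04990681]), 'joint_vel': array([ 0.00011418, -0.00112249,  0.00140079, -0.00372509,  0.00059695,
       -0.00069861, -0.00044502]), 'joint_efforts': array([ 2.97246494e-03, -4.34728718e+01,  1.02950055e+00, -2.50453448e+01,
        1.07840990e-02,  5.39474131e-03, -1.87435057e-05]), 'ee_pos': array([0.19234417, 0.62000878, 0.24698664]), 'ee_rot': array([-1.26796395e-04,  1.49807762e-01,  9.88714367e-01, -1.23219392e-03]), 'wrist_force': array([-0.44079902,  0.74679363,  1.13933741]), 'wrist_torque': array([ 0.01445525, -0.02126775,  0.03222944]), 'finger_gap': 0.08535197438014705}
```

View pics/top0.png

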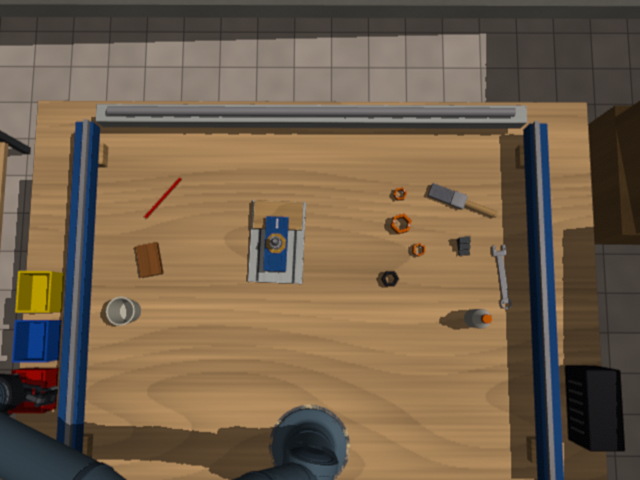

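View pics/scene0.png

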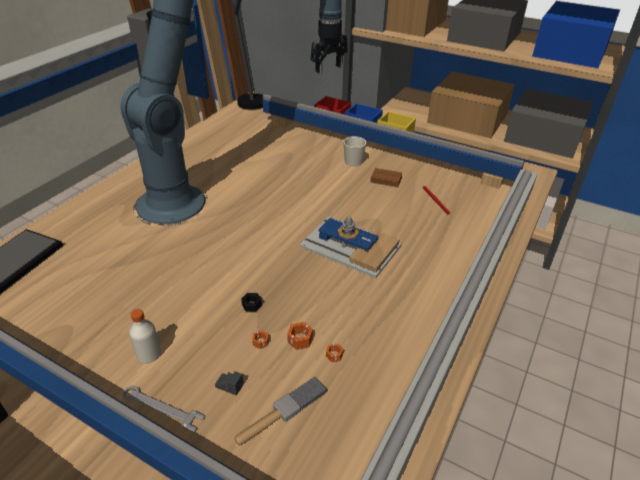

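The top view shows the large orange nut at (400,224), its small look-alikes at (399,194) and (418,250), and the stud at (275,243) with the board on its upper side. The scene view shows the nut at (300,335) and the stud at (348,228). Next I'll zoom in and measure.

```bash
cat > h.py <<'E'
from plant import env, vision
import cv2,numpy as np
def cam(n,k=1):
    cs=[vision.read_camera(n) for _ in range(k)]; c=cs[0]
    c["pixels"]=np.mean([x["pixels"] for x in cs],0).astype(np.uint8); return c
def ray(c,u,v,z):
    d=c["R"].T@np.linalg.solve(c["camera_matrix"],[u,v,1]); o=-c["R"].T@c["t"]
    return o+d*(z-o[2])/d[2]
def proj(c,X):
    p=c["camera_matrix"]@(c["R"]@np.asarray(X,float)+c["t"]); return p[:2]/p[2]
def tri(ca,a,cb,b):
    A=[];y=[]
    for c,p in((ca,a),(cb,b)):
        P=c["camera_matrix"]@np.c_[c["R"],c["t"]]
        for i in(0,1):
            r=P[i]-p[i]*P[2]; A.append(r[:3]); y.append(-r[3])
    return np.linalg.lstsq(np.array(A),np.array(y),rcond=None)[0]
def crop(c,u,v,h,s):
    return cv2.resize(c["pixels"][v-h:v+h,u-h:u+h],None,fx=s,fy=s,interpolation=cv2.INTER_CUBIC)
def orange(c,u,v,h):
    m=np.zeros((480,640),np.uint8); p=cv2.cvtColor(c["pixels"],cv2.COLOR_RGB2HSV)
    q=((p[...,0]<14)&(p[...,1]>170)&(p[...,2]>70)).astype(np.uint8)
    m[v-h:v+h,u-h:u+h]=q[v-h:v+h,u-h:u+h]; return m
E
python3 - <<'E'
from h import *
t=cam("top");s=cam("scene")
a=np.hstack([crop(t,400,224,20,10),crop(s,300,335,20,10)])
b=np.hstack([crop(t,276,243,40,5),crop(s,350,240,40,5)])
cv2.imwrite("pics/z1.png",np.vstack([a[:290],b])[:,:,::-1][:600] if 0 else cv2.resize(np.vstack([a,b]),(600,600))[:,:,::-1])
for c,(u,v) in((t,(400,224)),(s,(300,335))):
    m=orange(c,u,v,17); k=max(cv2.findContours(m,0,2)[0],key=cv2.contourArea)
    e=cv2.minEnclosingCircle(k); print(e,cv2.boundingRect(k)); 
    for z in(0.015,.03): print(ray(c,*e[0],z).round(4))
E
```

```text
((400.0, 226.0), 9.486932754516602) (391, 222, 19, 12)
[ 0.5958 -0.2504  0.015 ]
[ 0.5934 -0.2481  0.03  ]
((299.7608642578125, 335.1956481933594), 13.58749771118164) (288, 322, 25, 27)
[ 0.6077 -0.2521  0.015 ]
[ 0.6145 -0.263   0.03  ]
```

View pics/z1.png

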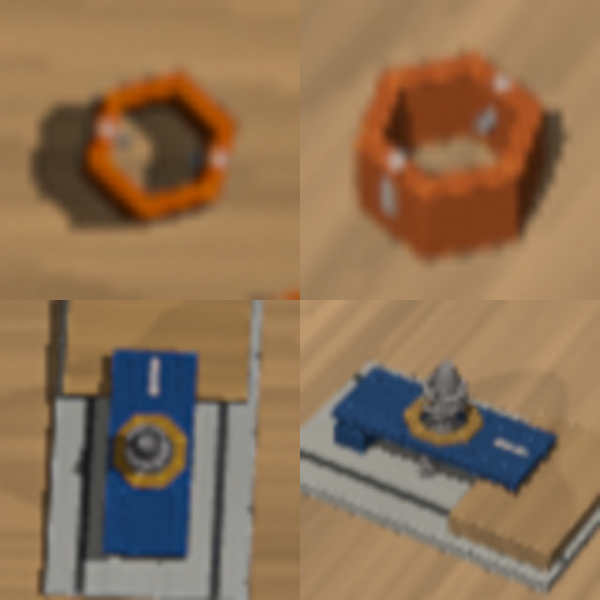

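The crops show the nut clearly. Its dots are at top px about (394.3,221.1) and (409.2,225.2), and scene px about (292.9,336.3) and (306.9,326.2). The bridge line points up in the top image, and the stud tip is near top (275.2,241) and scene (349,218). I'll refine these with masks.

```bash
cat > m.py <<'E'
from h import *
def wc(c,u,v,r=3):
    u0,v0=int(round(u)),int(round(v)); p=c["pixels"].astype(float)[v0-r:v0+r+1,u0-r:u0+r+1]
    w=np.minimum(p[...,2],p[...,1]); w=np.clip(w-np.percentile(w,75),0,None)
    yy,xx=np.mgrid[v0-r:v0+r+1,u0-r:u0+r+1]; return np.array([(w*xx).sum(),(w*yy).sum()])/w.sum()
if __name__=="__main__":
    t=cam("top",3);s=cam("scene",3)
    D=[]
    for a,b in(((394.0,220.8),(292.7,336.1)),((409,225),(306.7,326))):
        pa,pb=wc(t,*a,2),wc(s,*b,2); X=tri(t,pa,s,pb); D.append((ray(t,*pa,.03)+ray(s,*pb,.03))/2)
        print(pa.round(2),pb.round(2),X.round(4),ray(t,*pa,.03).round(4),ray(s,*pb,.03).round(4))
    d=D[1]-D[0]; print("nut",((D[0]+D[1])/2).round(4),"len",np.linalg.norm(d).round(4),"ang",np.degrees(np.arctan2(d[1],d[0])).round(1))
    for c,(u,v) in((t,(276,243)),(s,(350,235))):
        p=cv2.cvtColor(c["pixels"],cv2.COLOR_RGB2HSV); m=((abs(p[...,0].astype(int)-110)<12)&(p[...,1]>150)).astype(np.uint8)
        q=np.zeros_like(m); q[v-42:v+42,u-42:u+42]=m[v-42:v+42,u-42:u+42]
        k=max(cv2.findContours(q,0,2)[0],key=cv2.contourArea); b=cv2.boxPoints(cv2.minAreaRect(k))
        if c is t: 
            P=np.array([ray(t,*x,.047) for x in b]); print("bridge box",P[:,:2].round(4).tolist(),"c",P.mean(0).round(4))
            for i in(0,1): e=P[i+1]-P[i]; print(np.linalg.norm(e[:2]).round(4),np.degrees(np.arctan2(e[1],e[0])).round(1))
        # brass
        m=((p[...,0]>12)&(p[...,0]<28)&(p[...,1]>150)).astype(np.uint8); q=np.zeros_like(m); q[v-13:v+15,u-14:u+14]=m[v-13:v+15,u-14:u+14]
        k=cv2.convexHull(np.argwhere(q)[:,::-1].astype(np.float32)); e=cv2.fitEllipse(k); print("brass",e,ray(c,*e[0],.049).round(4))
        # white line
        g=c["pixels"].min(2).astype(float); 
    pw=wc(t,277,223,6); print("line t",pw,ray(t,*pw,.047).round(4))
    pw=wc(s,366,239.5,4); print("line s",pw,ray(s,*pw,.047).round(4))
    pa,pb=(275,241),(349,217.5); print("tip",tri(t,pa,s,pb).round(4),ray(t,*pa,.094).round(4),ray(s,*pb,.097).round(4))
    # expected tip/ridge projection check
E
python3 m.py
```

```text
[394.71 221.07] [292.42 335.89] [ 0.6005 -0.2454  0.0039] [ 0.6072 -0.2336  0.03  ] [ 0.6017 -0.2727  0.03  ]
[409.29 224.78] [306.51 325.53] [ 0.6085 -0.2601  0.0531] [ 0.5969 -0.2739  0.03  ] [ 0.613  -0.2318  0.03  ]
nut [ 0.6047 -0.253   0.03  ] len 0.0006 ang 29.2
bridge box [[0.5281, 0.1261], [0.5284, 0.0688], [0.4683, 0.068], [0.468, 0.1251]] c [0.4982 0.097  0.047 ]
0.0573 -89.7
0.0601 -179.3
brass ((275.5169677734375, 242.815185546875), (18.006959915161133, 18.57273292541504), 11.09455680847168) [0.5423 0.0947 0.049 ]
brass ((347.8868103027344, 231.81454467773438), (10.224814414978027, 18.354713439941406), 95.07647705078125) [0.5489 0.0909 0.049 ]
line t [276.64576803 223.12037618] [0.597  0.0925 0.047 ]
line s [365.47091932 238.6641651 ] [0.6008 0.0908 0.047 ]
tip [0.5445 0.0942 0.092 ] [0.5413 0.0923 0.094 ] [0.5499 0.0905 0.097 ]
```

The scene dots pair crosswise with the top dots. That puts the nut centre at about (0.605,-0.253), its x axis at 75.2° and the stud at about (0.5456,0.093). The bed's yaw is about -2°. The two cameras disagree by about 5 mm in x, so I'll check them against the hand. Moving over the nut now.

Request:
apply_moves --commands '[[[-0.136,-0.148,0],[0,0,0],1],[[-0.136,-0.148,0],[0,0,0],1],[[-0.136,-0.148,0],[0,0,0],1],[[-0.136,-0.148,0],[0,0,0],1],[[-0.136,-0.148,0],[0,0,0],1],[[-0.136,-0.148,0],[0,0,0],1],[[-0.136,-0.148,0],[0,0,0],1],[[-0.136,-0.148,0],[0,0,0],1]]'

```text
clock: 1.5
ee_pos: [0.3999, 0.1831, 0.2488]
ee_rot: [0.001, 0.15, 0.989, 0.001]
wrist_force: [1.5, 0.4, 0.3]
finger_gap: 0.0856
```

Request:
apply_moves --commands '[[[-0.136,-0.148,0.045],[0,0,0],1],[[-0.136,-0.148,0.045],[0,0,0],1],[[-0.136,-0.148,0.045],[0,0,0],1],[[-0.136,-0.148,0.045],[0,0,0],1],[[-0.136,-0.148,0.045],[0,0,0],1],[[-0.136,-0.148,0.045],[0,0,0],1],[[-0.136,-0.148,0.045],[0,0,0],1],[[-0.136,-0.148,0.045],[0,0,-0.027],1]]'

```text
clock: 2.5
ee_pos: [0.607, -0.2522, 0.1398]
ee_rot: [0.0, 0.128, 0.992, 0.0]
wrist_force: [1.6, 0.6, 0.9]
finger_gap: 0.0853
```

Run:
```python
from h import *
t=cam("top");s=cam("scene");o=env.get_obs();p=o["ee_pos"];print(p,o["joints"].round(3),o["wrist_force"])
ims=[]
for c in(t,s):
    u=proj(c,p+[0,0,-.004]);n=proj(c,[p[0],p[1],.03]);print(u,n)
    h=30;u0,v0=[int(x) for x in (u+n)/2]
    im=crop(c,u0,v0,h,12 if 0 else 6.5)
    for q,col in((u,(0,255,0)),(n,(255,0,255))):
        cv2.circle(im,tuple(int((a-b+h+.5)*6.5) for a,b in zip(q,(u0,v0))),3,col,-1)
    ims.append(im)
cv2.imwrite("pics/a1.png",np.hstack(ims)[:,:,::-1])
```

```text
[ 0.60430709 -0.2604986   0.13861499] [-0.129  0.58   0.63   1.688 -0.384  1.     1.937] [-1.21679888 -0.18807246 -0.85171596]
[410.9306178 215.3333499] [404.41990918 222.13687208]
[295.6217256  298.82396049] [296.37867231 332.61437831]
```

View pics/a1.png

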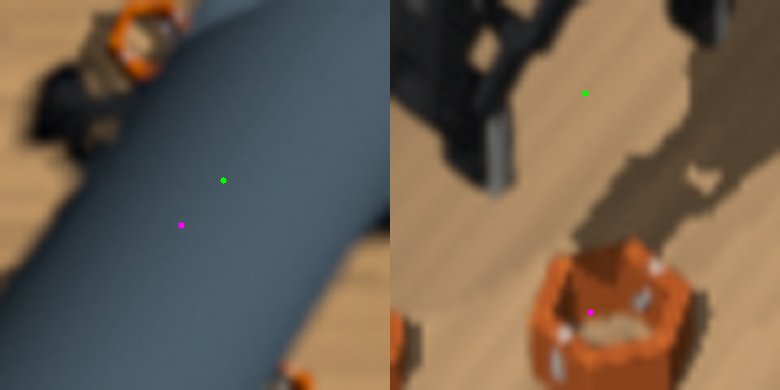

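The hand obscures the nut in the top view. In the scene view the nut's dots are still at about (291.4,335.7) and (305.3,325.6). The TCP reading moved after the call, so I'll check whether the arm has settled.

Run:
```python
from h import *
for i in range(3):
    cam("scene");o=env.get_obs();print(o["clock"],o["ee_pos"].round(4),np.abs(o["joint_vel"]).max().round(3),o["ee_rot"].round(4))
```

```text
2.65 [ 0.6044 -0.2565  0.1391] 0.063 [-0.001   0.1322  0.9912 -0.0019]
2.7 [ 0.6049 -0.2532  0.1395] 0.051 [-7.000e-04  1.306e-01  9.914e-01 -5.000e-04]
2.75 [ 0.6054 -0.2509  0.1399] 0.036 [-4.000e-04  1.292e-01  9.916e-01  3.000e-04]
```

Request:
apply_moves --commands '[[[0,0,0.05],[0,0,0],1],[[0,0,0.05],[0,0,0],1],[[0,0,0.05],[0,0,0],1],[[0,0,0.05],[0,0,0],1],[[0,0,0.05],[0,0,0],1],[[0,0,0.03],[0,0,0],1],[[0,0,0],[0,0,0],1],[[0,0,0],[0,0,0],1]]'

```text
clock: 3.75
ee_pos: [0.606, -0.2515, 0.0568]
ee_rot: [0.0, 0.129, 0.992, -0.0]
wrist_force: [0.6, -0.2, 0.9]
finger_gap: 0.0854
```

Run:
```python
from h import *
s=cam("scene");o=env.get_obs();p=o["ee_pos"];print(p,o["ee_rot"].round(3))
u=proj(s,p);n=proj(s,[p[0],p[1],.03]);print(u,n)
h=30;u0,v0=[int(x) for x in n];im=crop(s,u0,v0,h,9)
for q,col in((u,(0,255,0)),(n,(255,0,255))): cv2.circle(im,tuple(int((a-b+h+.5)*9) for a,b in zip(q,(u0,v0))),3,col,-1)
print(u0,v0);cv2.imwrite("pics/a2.png",im[:,:,::-1])
```

```text
[ 0.60616386 -0.25150569  0.05696116] [ 0.001  0.129  0.992 -0.   ]
[299.1097081  321.88863834] [299.25248867 330.21622405]
299 330
```

View pics/a2.png

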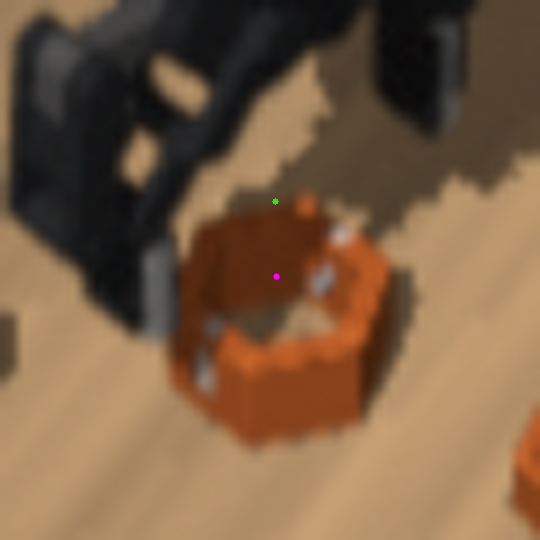

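The scene crop shows the projected TCP at (276,276), on the midpoint of the nut's dots, which are at (212,325) and (340,232). The fingers straddle the striped flats. I'll descend and grip.

Request:
apply_moves --commands '[[[0,0,0.03],[0,0,0],1],[[0,0,0.03],[0,0,0],1],[[0,0,0.03],[0,0,0],1],[[0,0,0.03],[0,0,0],1],[[0,0,0],[0,0,0],1],[[0,0,0],[0,0,0],0.7],[[0,0,0],[0,0,0],0.4],[[0,0,0],[0,0,0],0.0]]'

```text
clock: 4.8
ee_pos: [0.6063, -0.2515, 0.0211]
ee_rot: [0.001, 0.129, 0.992, -0.0]
wrist_force: [0.2, -0.5, 1.8]
finger_gap: 0.0491
```

Request:
apply_moves --commands '[[[0,0,0],[0,0,0],0],[[0,0,0],[0,0,0],0],[[0,0,0],[0,0,0],0],[[0,0,0],[0,0,0],0],[[0,0,-0.05],[0,0,0],0],[[0,0,-0.1],[0,0,0],0],[[0,0,-0.15],[0,0,0],0],[[0,0,-0.1],[0,0,0],0]]'

```text
clock: 5.8
ee_pos: [0.6054, -0.2509, 0.1419]
ee_rot: [0.0, 0.129, 0.992, 0.0]
wrist_force: [0.0, 0.1, -0.9]
finger_gap: 0.0486
```

Gripped at a gap of 49 mm, which matches the flats. Moving over the stud and turning a dot toward the board.

Request:
apply_moves --commands '[[[0.03,0.07,0],[0,0,0],0],[[0.065,0.14,0],[0,0,0],0],[[0.07,0.155,0],[0,0,0],0],[[0.07,0.155,0],[0,0,0],0],[[0.07,0.155,0],[0,0,0],0],[[0.07,0.155,0],[0,0,0],0],[[0.07,0.14,0],[0,0,0],0],[[0.04,0.088,0],[0,0,0],0]]'

```text
clock: 6.8
ee_pos: [0.5438, 0.0964, 0.1397]
ee_rot: [-0.002, 0.127, 0.992, 0.0]
wrist_force: [0.5, -0.4, -1.7]
finger_gap: 0.049
```

Request:
apply_moves --commands '[[[0,0,0],[0,0,0.117],0],[[0,0,0],[0,0,0.117],0],[[0,0,0],[0,0,0.117],0],[[0,0,0],[0,0,0.117],0],[[0,0,0],[0,0,0.117],0],[[0,0,0],[0,0,0.117],0],[[0,0,0],[0,0,0.117],0],[[0,0,0],[0,0,0.044],0]]'

```text
clock: 7.8
ee_pos: [0.5447, 0.0931, 0.1398]
ee_rot: [-0.001, 0.723, 0.691, -0.001]
wrist_force: [0.1, -0.2, -1.4]
finger_gap: 0.0493
```

Run:
```python
from h import *
s=cam("scene");s=cam("scene");t=cam("top");o=env.get_obs();p=o["ee_pos"];q=o["ee_rot"];print(p,q.round(3),o["joints"].round(3),o["wrist_force"].round(2))
ims=[]
for c,S in((t,8),(s,8)):
    u=proj(c,p);h=24;u0,v0=[int(x) for x in u]; v0+=8*(c is s); im=crop(c,u0,v0,h,S);print(u0,v0)
    cv2.circle(im,tuple(int((a-b+h+.5)*S) for a,b in zip(u,(u0,v0))),3,(0,255,0),-1); ims.append(im)
cv2.imwrite("pics/b1.png",np.hstack(ims)[:,:,::-1])
```

```text
[0.54503125 0.09302312 0.13984987] [-0.001  0.722  0.692 -0.001] [-0.984  0.465  0.905  1.957 -0.452  0.938  0.105] [-0.2   0.44 -1.54]
273 237
348 210
```

View pics/b1.png

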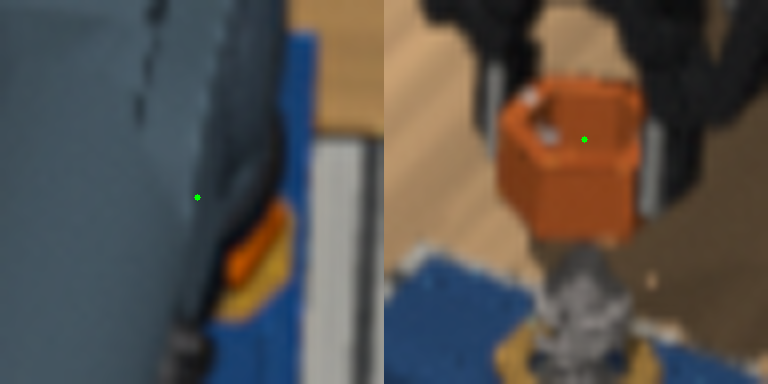

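The scene crop shows the nut upright over the stud with one dot at (530,98). The stud tip is just below it at crop x≈585. I'll measure nut versus stud in the same camera, since the camera bias then cancels out.

Run:
```python
from h import *
s=cam("scene");t=cam("top");o=env.get_obs();p=o["ee_pos"];print(p)
# nut in scene: left / bottom extremes of orange-ness
m=s["pixels"].astype(float); w=np.clip((m[...,0]-1.9*m[...,2]-10)/60,0,1)
v0,v1,u0,u1=190,222,330,362
W=w[v0:v1,u0:u1]
for v in range(0,32,2): print(v+v0,"".join("%d"%min(9,9*x) for x in W[v]))
def hexp(x,y,z,yaw=-2.5): 
    a=np.radians(yaw+30+60*np.arange(6)); return np.array([proj(s,[x+.02887*np.cos(b),y+.02887*np.sin(b),z]) for b in a])
zb=p[2]-.0211
print("pred bottom",hexp(p[0],p[1],zb).round(1).tolist()); print("pred top",hexp(p[0],p[1],zb+.03).round(1).tolist())
# stud overlays on the first pictures
ims=[]
for n,c in(("top",t),("scene",s)):
    im0=cv2.imread(f"pics/{n}0.png")[:,:,::-1]; x,y=(.5423,.0940) if n=="top" else (.5489,.0912)
    u=proj(c,[x,y,.06]);a,b=[int(i) for i in u];h=16;S=24;c2=dict(pixels=im0);im=crop(c2,a,b,h,S)
    for r,z,col in((.026,.049,(0,255,0)),(.004,.0972,(255,0,255)),(.016,.0792,(255,255,0))):
        for k in range(36):
            q=proj(c,[x+r*np.cos(k*.1745),y+r*np.sin(k*.1745),z]);cv2.circle(im,(int((q[0]-a+h+.5)*S),int((q[1]-b+h+.5)*S)),1,col,-1)
    ims.append(im[:,:400])
cv2.imwrite("pics/b2.png",np.hstack([cv2.resize(i,(400,int(400*i.shape[0]/i.shape[1]))) for i in ims])[:,:,::-1])
```

```text
[0.54546018 0.09305166 0.14006479]
190 00000000000000000000000000000000
192 00000000000000000000000000000000
194 00000000000000000000000000000000
196 00000000000028999999998742000000
198 00000000003003799999999999400000
200 00000000099986799999999999300000
202 00000000299990009999999997000000
204 00000000199999899999999999000000
206 00000000599999999999999999000000
208 00000000699999999999999992000000
210 00000000079999999999999991000000
212 00000000003799999999999991000000
214 00000000000049999999999995100000
216 00000000000000000000002210000000
218 00000000000000000000000000000000
220 00000000000000000000000000000000
pred bottom [[359.6, 210.0], [353.8, 204.2], [342.8, 203.9], [337.1, 209.3], [342.7, 215.2], [354.1, 215.6]]
pred top [[360.3, 200.4], [354.4, 194.7], [343.2, 194.3], [337.5, 199.7], [343.2, 205.6], [354.7, 206.0]]
```

View pics/b2.png

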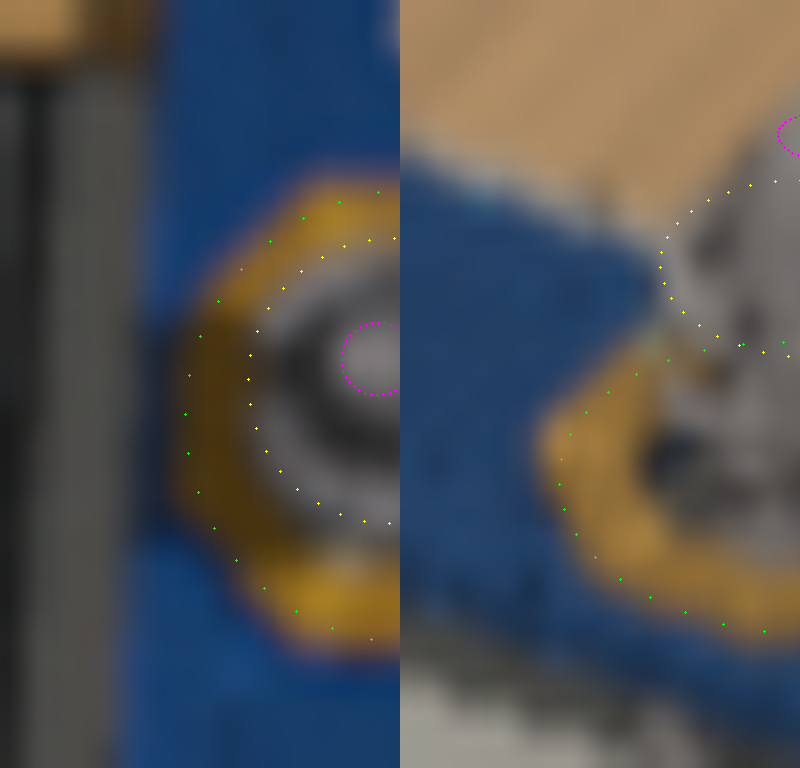

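Part of that crop was cut off. In the left part, the overlays at top-ray stud (.5423,.094) and scene-ray stud (.5489,.0912) fit the washer and tip to about half a pixel. I'll get the extremes numerically.

Run:
```python
from h import *
from scipy import ndimage as nd
T=cam("top");S=cam("scene")
for n,c,(u,v) in(("top",T,(275,242)),("scene",S,(348,231))):
    im=cv2.imread(f"pics/{n}0.png").astype(int)[:,:,::-1]; rb=(im[...,0]-im[...,2])
    print(n); 
    for r in range(v-13,v+14): print(r,"".join("%4d"%rb[r,k] for k in range(u-14,u+15)))
im=cv2.imread("pics/scene0.png").astype(int)[:,:,::-1]
print("scene sat tip")
for r in range(213,230): print(r,"".join("%4d"%(im[r,k].max()-im[r,k].min()) for k in range(338,362)))
for nm,c,x,y in(("top",T,.5423,.094),("scene",S,.5489,.0912)):
    P=np.array([proj(c,[x+.026*np.cos(a),y+.026*np.sin(a),.049]) for a in np.arange(0,6.28,.01)]); print(nm,P.min(0).round(2),P.max(0).round(2))
    P=np.array([proj(c,[x+.004*np.cos(a),y+.004*np.sin(a),.0972]) for a in np.arange(0,6.28,.01)]); print("tip",P.min(0).round(2),P.max(0).round(2))
    P=np.array([proj(c,[x+.016*np.cos(a),y+.016*np.sin(a),.0792]) for a in np.arange(0,6.28,.01)]); print("ridge",P.min(0).round(2),P.max(0).round(2))
```

```text
top
229    4   7   8   6 -27 -70 -82 -82 -82 -79 -80 -79 -79 -83 -81 -74 -72 -78 -81 -82 -82 -84 -81 -78 -81 -85 -65   6  44
230    0   2   5   2 -35 -73 -81 -83 -81 -83 -79 -79 -79 -82 -83 -84 -83 -81 -80 -80 -83 -82 -82 -80 -81 -87 -66 -12   9
231    1   3   5  -1 -40 -74 -81 -81 -82 -79 -83 -82 -84 -85 -85 -85 -85 -83 -83 -83 -83 -82 -83 -80 -80 -87 -60 -10   6
232    0   3   5  -2 -43 -75 -82 -81 -82 -80 -75 -66 -66 -67 -67 -67 -66 -67 -71 -77 -84 -85 -84 -81 -79 -88 -61  -9   6
233    1   3   5  -2 -45 -75 -81 -84 -87 -74 -31   4   6   3   2   2   3   0 -14 -36 -66 -86 -87 -82 -80 -87 -50  -1   7
234    2   2   6  -6 -54 -79 -85 -86 -75 -31  44  96  99  88  87  89  90  88  71  35 -21 -69 -90 -86 -83 -84 -39   3   8
235    2   4   5 -10 -65 -85 -87 -74 -30  37  97 116 103  81  80  90  98 111 115  95  42 -22 -73 -86 -86 -85 -38   3   8
236    3   3   6 -11 -69 -89 -73 -27  35  87  85  63  45  30  31  38  48  75 107 115  97  42 -27 -68 -86 -84 -39   2   7
237    2   2   5 -10 -67 -80 -33  39  89  76  38  14   7   4   3   5   7  26  64 102 115  95  41 -21 -71 -83 -42   1   7
238    
[... 6696 characters left out ...]
11  10   7   5   7   7   8   7   7   8   8  21  51  58  64  64  66  66  66
226   66  60  30  22  32  37  25  11   5   7   7   7   8   7   6   6  14  30  33  46  57  62  63  66
227   60  30  28  74  59  41  41  15   6   7   7   6   6   7   6   6  16  22  15  13  27  36  47  59
228   26  31  79  83  55  18  15  10   8   6   6   6   6   6   6   8  24  35  36  10  14   1  14  37
229   41  84  91  84  54  12   6   8   8   7   6   6   6   4   3   2  31  51  73  17  43  41  31   5
top [266.24 233.38] [285.3  252.29]
tip [272.74 238.96] [275.77 241.97]
ridge [268.84 235.43] [280.82 247.31]
scene [338.14 225.77] [357.73 237.9 ]
tip [347.26 216.27] [350.34 218.11]
ridge [342.36 219.03] [354.58 226.44]
```

Same-camera comparison says to shift the nut about +1.3 mm in x and -2.7 mm in y. I'll do that and lower it until the underside is just over the ridges, with the lugs still above the tip, then re-measure.

Request:
apply_moves --commands '[[[-0.009,0.0045,0],[0,0,0],0],[[0,0,0.02],[0,0,0],0],[[0,0,0.03],[0,0,0],0],[[0,0,0.03],[0,0,0],0],[[0,0,0.02],[0,0,0],0],[[0,0,0.007],[0,0,0],0],[[0,0,0],[0,0,0],0],[[0,0,0],[0,0,0],0]]'

```text
clock: 9.15
ee_pos: [0.5476, 0.0902, 0.1085]
ee_rot: [0.0, 0.722, 0.692, 0.0]
wrist_force: [-0.2, 0.4, -1.3]
finger_gap: 0.0488
```

```bash
cat > n.py <<'E'
from h import *
s=cam("scene",4);o=env.get_obs();p=o["ee_pos"];print(p,o["ee_rot"].round(3),o["wrist_force"].round(2),o["joints"].round(2))
u,v=proj(s,p);u,v=int(u),int(v); m=s["pixels"].astype(int);rb=m[...,0]-m[...,2]
for r in range(v-10,v+22): print(r,"".join("%4d"%rb[r,k] for k in range(u-14,u+14)))
print("col0",u-14)
zb=p[2]-.0211
q=o["ee_rot"]; yaw=np.pi/2-2*np.arctan2(q[1],q[2])
for z in(zb,zb+.03): print([proj(s,[p[0]+.02887*np.cos(a),p[1]+.02887*np.sin(a),z]).round(1).tolist() for a in yaw+np.radians(30+60*np.arange(6))])
E
python3 n.py
```

```text
[0.54745888 0.09028559 0.10841504] [0.    0.722 0.692 0.   ] [ 0.17  0.24 -1.68] [-0.94  0.51  0.86  1.97 -0.5   0.88  0.15]
203   54  26   3  -1  -2   0   0   1  13  41  66  71  74  74  74  72  72  72  69  40  10  -1  -2  -1  -1  -1  -2   0
204   63  34   6   1   2   0  -1   2  14  41  69  74  75  74  72  73  72  72  70  53  28   7  -1  -1  -1  -1  -1  -1
205   63  35   6   2   3   2   0   2  14  41  71  76  81  74  72  74  73  71  70  67  52  25   3  -2  -1  -1  -2  -1
206   62  36   6   4   4   1   0   9  32  61  97  95 104  97  91  95  93  72  68  66  60  35   7  -1  -1   0  -1  -3
207   63  36   6   5   3   2  10  36  70 105 133 117 120 120 121 126 123  97  92  84  67  49   9  -1  -1  -1  -2  -1
208   65  34   5   4   4   8  39  60  69 115 121 105 111 113 114 119 121 118 117 107 100  96  27   0  -1  -1  -2  -1
209   67  29   3   5   9  37  89  89  64  92  84 102 112 113 113 114 115 115 113 105 119 122  46   2  -1  -1  -2  -1
210   68  28   3   9  40  93 133 131 101  74  76 101 113 113 115 114 114 114 111  99 103 111  51   4  -1  -1  -1  -2
211   68  32   5  14  78 131 141 133  8
[... 2271 characters left out ...]
4  41  40  20 -10 -31 -32 -29
231  -69 -68 -63 -25  73  91  93  72   8  -4   5   6   7   5   5   4   3  -4 -17 -19  10  39  43  39  12 -39 -43 -51
232  -71 -69 -64 -41  47  86  91  82  33   7   6   5   5   6   5   5   4   2  -3  -2  20  44  49  60  30 -48 -57 -68
233  -70 -69 -66 -55  -4  75  90  92  73  26  12   8   7   7   7   5   6   6  12  32  59  67  69  70  25 -54 -67 -70
234  -72 -70 -69 -67 -43  43  87  99  96  60  47  33  19  11  10  10  17  30  46  72  87  86  73  34 -25 -63 -67 -68
col0 334
[[359.0, 220.6], [353.4, 214.7], [342.5, 214.4], [336.9, 219.9], [342.4, 225.9], [353.6, 226.3]]
[[359.7, 211.3], [354.0, 205.5], [342.9, 205.1], [337.3, 210.6], [342.9, 216.5], [354.3, 216.9]]
```

The nut now reads about +1 mm in x and -0.7 mm in y off the stud in the same camera. I'll trim that and go down gently, watching the force.

Request:
apply_moves --commands '[[[0.002,-0.003,0],[0,0,0],0],[[0,0,0.005],[0,0,0],0],[[0,0,0.005],[0,0,0],0],[[0,0,0.005],[0,0,0],0],[[0,0,0.005],[0,0,0],0],[[0,0,0.005],[0,0,0],0],[[0,0,0.005],[0,0,0],0],[[0,0,0],[0,0,0],0]]'

```text
clock: 10.35
ee_pos: [0.5459, 0.092, 0.0987]
ee_rot: [-0.001, 0.722, 0.692, -0.0]
wrist_force: [-0.5, 4.5, -1.1]
finger_gap: 0.049
```

A lateral force of +4.5 N in y shows the contact wants the nut moved toward +y. I'll comply and carry on down.

Request:
apply_moves --commands '[[[0.005,-0.001,0],[0,0,0],0],[[0,0,0],[0,0,0],0],[[0,0,0.005],[0,0,0],0],[[0,0,0.005],[0,0,0],0],[[0,0,0.005],[0,0,0],0],[[0,0,0.005],[0,0,0],0],[[0,0,0],[0,0,0],0],[[0,0,0],[0,0,0],0]]'

```text
clock: 11.35
ee_pos: [0.5462, 0.0925, 0.093]
ee_rot: [0.0, 0.722, 0.692, 0.0]
wrist_force: [-0.6, 3.0, -1.6]
finger_gap: 0.0489
```

The nut is over the ridges, with its underside at about 72 mm. Another small +y trim, then on down to the ridge ends.

Request:
apply_moves --commands '[[[0.004,-0.001,0],[0,0,0],0],[[0,0,0.005],[0,0,0],0],[[0,0,0.005],[0,0,0],0],[[0,0,0.005],[0,0,0],0],[[0,0,0.005],[0,0,0],0],[[0,0,0.004],[0,0,0],0],[[0,0,0.003],[0,0,0],0],[[0,0,0],[0,0,0],0]]'

```text
clock: 12.35
ee_pos: [0.5459, 0.0936, 0.085]
ee_rot: [-0.0, 0.722, 0.692, -0.0]
wrist_force: [0.3, 1.2, -2.0]
finger_gap: 0.0488
```

Request:
apply_moves --commands '[[[0.001,0,0.003],[0,0,0],0],[[0,0,0.003],[0,0,0],0],[[0,0,0],[0,0,0],0],[[0,0,0],[0,0,0],0],[[0,0,0],[0,0,0],0],[[0,0,0],[0,0,0],0],[[0,0,0],[0,0,0],0],[[0,0,0],[0,0,0],0]]'

```text
clock: 13.35
ee_pos: [0.5462, 0.0939, 0.0837]
ee_rot: [-0.0, 0.722, 0.692, 0.0]
wrist_force: [-2.3, 0.5, 5.7]
finger_gap: 0.0493
```

Contact: fz rose by about 7 N at z 0.0837, so the underside is about 62.6 mm up, seated on the ridge ends, and it has held for over 0.2 s. Now I'll turn it back anticlockwise in small steps under light pressure.

Request:
apply_moves --commands '[[[0,0,0.001],[0,0,-0.035],0],[[0,0,0],[0,0,-0.035],0],[[0,0,0],[0,0,-0.035],0],[[0,0,0],[0,0,-0.035],0],[[0,0,0],[0,0,-0.035],0],[[0,0,0],[0,0,-0.035],0],[[0,0,0],[0,0,0],0],[[0,0,0],[0,0,0],0]]'

```text
clock: 14.35
ee_pos: [0.547, 0.0949, 0.0837]
ee_rot: [0.0, 0.599, 0.801, 0.001]
wrist_force: [-0.3, 1.9, 5.4]
finger_gap: 0.0491
```

```bash
cat > st.py <<'E'
from plant import env
import numpy as np
o=env.get_obs();q=o["ee_rot"]
print(o["clock"],o["ee_pos"].round(4),"yaw",np.degrees(np.pi/2-2*np.arctan2(q[1],q[2])).round(1),"F",o["wrist_force"].round(1),"T",o["wrist_torque"].round(3),"q",o["joints"].round(2))
E
python3 st.py
```

```text
14.35 [0.547  0.0949 0.0837] yaw 16.4 F [-0.3  1.9  5.4] T [ 0.352  0.12  -0.01 ] q [-0.86  0.52  0.75  1.98 -0.48  0.82  0.44]
```

Request:
apply_moves --commands '[[[0,0,0.001],[0,0,-0.035],0],[[0,0,0],[0,0,-0.035],0],[[0,0,0],[0,0,-0.035],0],[[0,0,0],[0,0,-0.035],0],[[0,0,0],[0,0,-0.035],0],[[0,0,0],[0,0,0],0],[[0,0,0],[0,0,0],0],[[0,0,0],[0,0,0],0]]'

```text
clock: 15.35
ee_pos: [0.5472, 0.0947, 0.0836]
ee_rot: [0.001, 0.484, 0.875, 0.001]
wrist_force: [-1.8, 2.2, 6.8]
finger_gap: 0.0489
```

```bash
python3 st.py
```

```text
15.35 [0.5472 0.0947 0.0836] yaw 32.1 F [-1.8  2.2  6.8] T [ 0.294  0.185 -0.029] q [-0.81  0.5   0.68  1.98 -0.43  0.81  0.68]
```

Request:
apply_moves --commands '[[[0,0,0],[0,0,-0.035],0],[[0,0,0],[0,0,-0.035],0],[[0,0,0],[0,0,-0.035],0],[[0,0,0],[0,0,-0.035],0],[[0,0,0],[0,0,-0.035],0],[[0,0,0],[0,0,0],0],[[0,0,0],[0,0,0],0],[[0,0,0],[0,0,0],0]]'

```text
clock: 16.35
ee_pos: [0.5473, 0.0946, 0.0836]
ee_rot: [0.001, 0.359, 0.933, 0.001]
wrist_force: [-0.0, 0.8, 6.7]
finger_gap: 0.0488
```

```bash
python3 st.py
```

```text
16.35 [0.5473 0.0946 0.0836] yaw 47.9 F [-0.   0.8  6.7] T [ 0.226  0.13  -0.007] q [-0.76  0.48  0.62  1.97 -0.38  0.8   0.91]
```

Request:
apply_moves --commands '[[[0,0,0],[0,0,-0.035],0],[[0,0,0],[0,0,-0.035],0],[[0,0,0],[0,0,-0.035],0],[[0,0,0],[0,0,-0.035],0],[[0,0,0],[0,0,-0.035],0],[[0,0,0],[0,0,0],0],[[0,0,0],[0,0,0],0],[[0,0,0],[0,0,0],0]]'

```text
clock: 17.35
ee_pos: [0.5471, 0.0946, 0.0836]
ee_rot: [0.001, 0.228, 0.974, 0.001]
wrist_force: [-1.6, 0.9, 6.4]
finger_gap: 0.0492
```

```bash
python3 st.py
```

```text
17.35 [0.5471 0.0946 0.0836] yaw 63.6 F [-1.6  0.9  6.4] T [0.22  0.213 0.054] q [-0.71  0.46  0.56  1.97 -0.34  0.79  1.15]
```

Request:
apply_moves --commands '[[[0,0,0],[0,0,-0.035],0],[[0,0,0],[0,0,-0.035],0],[[0,0,0],[0,0,-0.035],0],[[0,0,0],[0,0,-0.035],0],[[0,0,0],[0,0,-0.035],0],[[0,0,0],[0,0,0],0],[[0,0,0],[0,0,0],0],[[0,0,0],[0,0,0],0]]'

```text
clock: 18.35
ee_pos: [0.5471, 0.0942, 0.0833]
ee_rot: [0.001, 0.093, 0.996, 0.0]
wrist_force: [1.0, 0.7, 5.1]
finger_gap: 0.049
```

```bash
python3 st.py
```

```text
18.35 [0.5471 0.0942 0.0833] yaw 79.3 F [1.  0.7 5.1] T [ 0.186  0.026 -0.039] q [-0.66  0.45  0.49  1.97 -0.3   0.79  1.39]
```

Request:
apply_moves --commands '[[[0,0,0],[0,0,-0.035],0],[[0,0,0],[0,0,-0.035],0],[[0,0,0],[0,0,-0.035],0],[[0,0,0],[0,0,0],0],[[0,0,0],[0,0,0],0],[[0,0,0],[0,0,0],0],[[0,0,0],[0,0,0],0],[[0,0,0],[0,0,0],0]]'

```text
clock: 19.35
ee_pos: [0.5459, 0.0939, 0.0827]
ee_rot: [0.0, 0.01, 1.0, -0.0]
wrist_force: [-0.4, -1.4, -1.2]
finger_gap: 0.0487
```

```bash
python3 st.py
```

```text
19.35 [0.5459 0.0939 0.0827] yaw 88.9 F [-0.4 -1.4 -1.2] T [-0.023 -0.01   0.018] q [-0.63  0.45  0.45  1.97 -0.27  0.78  1.53]
```

The force is gone, so the lugs have reached the gap at yaw 89°. I'll lower gently into the thread start.

Request:
apply_moves --commands '[[[0,0,0.004],[0,0,0],0],[[0,0,0.004],[0,0,0],0],[[0,0,0.004],[0,0,0],0],[[0,0,0],[0,0,0],0],[[0,0,0],[0,0,0],0],[[0,0,0],[0,0,0],0],[[0,0,0],[0,0,0],0],[[0,0,0],[0,0,0],0]]'

```text
clock: 20.35
ee_pos: [0.5459, 0.0939, 0.0791]
ee_rot: [-0.0, 0.01, 1.0, -0.0]
wrist_force: [0.9, 0.1, -1.2]
finger_gap: 0.0487
```

```bash
python3 st.py
```

```text
20.35 [0.5459 0.0939 0.0791] yaw 88.9 F [ 0.9  0.1 -1.2] T [-0.004 -0.009 -0.053] q [-0.62  0.45  0.45  1.97 -0.27  0.78  1.54]
```

Request:
apply_moves --commands '[[[0,0,0.004],[0,0,0],0],[[0,0,0.004],[0,0,0],0],[[0,0,0.004],[0,0,0],0],[[0,0,0.004],[0,0,0],0],[[0,0,0.003],[0,0,0],0],[[0,0,0],[0,0,0],0],[[0,0,0],[0,0,0],0],[[0,0,0],[0,0,0],0]]'

```text
clock: 21.35
ee_pos: [0.546, 0.0939, 0.0734]
ee_rot: [0.0, 0.01, 1.0, 0.0]
wrist_force: [-0.3, 0.8, -0.8]
finger_gap: 0.0492
```

```bash
python3 st.py
```

```text
21.35 [0.546  0.0939 0.0734] yaw 88.9 F [-0.3  0.8 -0.8] T [ 0.004 -0.051 -0.012] q [-0.62  0.46  0.45  1.97 -0.28  0.77  1.54]
```

Request:
apply_moves --commands '[[[0,0,0.003],[0,0,0],0],[[0,0,0.002],[0,0,0],0],[[0,0,0],[0,0,0],0],[[0,0,0],[0,0,0],0],[[0,0,0],[0,0,0],0],[[0,0,0],[0,0,0],0],[[0,0,0],[0,0,0],0],[[0,0,0],[0,0,0],0]]'

```text
clock: 22.35
ee_pos: [0.5459, 0.0939, 0.0719]
ee_rot: [-0.0, 0.01, 1.0, -0.0]
wrist_force: [0.3, -0.8, -1.7]
finger_gap: 0.0491
```

```bash
python3 st.py
```

```text
22.35 [0.5459 0.0939 0.0719] yaw 88.9 F [ 0.3 -0.8 -1.7] T [-0.04   0.008  0.003] q [-0.62  0.46  0.45  1.97 -0.28  0.76  1.54]
```

Now run it clockwise, with a feed of 0.078 mm per degree.

Request:
apply_moves --commands '[[[0,0,0.001],[0,0,0.035],0],[[0,0,0.001],[0,0,0.035],0],[[0,0,0.001],[0,0,0.035],0],[[0,0,0.001],[0,0,0.035],0],[[0,0,0.001],[0,0,0.035],0],[[0,0,0],[0,0,0],0],[[0,0,0],[0,0,0],0],[[0,0,0],[0,0,0],0]]'

```text
clock: 23.35
ee_pos: [0.5462, 0.0939, 0.0705]
ee_rot: [0.0, 0.147, 0.989, 0.0]
wrist_force: [0.0, -0.3, -0.2]
finger_gap: 0.049
```

```bash
python3 st.py
```

```text
23.35 [0.5462 0.0939 0.0705] yaw 73.2 F [ 0.  -0.3 -0.2] T [-0.006 -0.058  0.031] q [-0.67  0.48  0.51  1.98 -0.33  0.77  1.31]
```

Request:
apply_moves --commands '[[[0,0,0.0012],[0,0,0.05],0],[[0,0,0.0012],[0,0,0.05],0],[[0,0,0.0012],[0,0,0.05],0],[[0,0,0.0012],[0,0,0.05],0],[[0,0,0.0012],[0,0,0.05],0],[[0,0,0.0012],[0,0,0.05],0],[[0,0,0],[0,0,0],0],[[0,0,0],[0,0,0],0]]'

```text
clock: 24.35
ee_pos: [0.5464, 0.094, 0.0686]
ee_rot: [0.0, 0.373, 0.928, 0.0]
wrist_force: [0.0, 0.4, 3.0]
finger_gap: 0.0489
```

```bash
python3 st.py
```

```text
24.35 [0.5464 0.094  0.0686] yaw 46.2 F [0.  0.4 3. ] T [-0.047 -0.059  0.022] q [-0.76  0.51  0.62  1.98 -0.41  0.78  0.91]
```

Request:
apply_moves --commands '[[[0,0,0.0011],[0,0,0.05],0],[[0,0,0.0011],[0,0,0.05],0],[[0,0,0.0011],[0,0,0.05],0],[[0,0,0.0011],[0,0,0.05],0],[[0,0,0.0011],[0,0,0.05],0],[[0,0,0.0011],[0,0,0.05],0],[[0,0,0.0011],[0,0,0.05],0],[[0,0,0],[0,0,0],0]]'

```text
clock: 25.35
ee_pos: [0.5461, 0.0939, 0.066]
ee_rot: [0.0, 0.611, 0.792, 0.0]
wrist_force: [-0.7, 0.1, 1.4]
finger_gap: 0.0488
```

```bash
python3 st.py
```

```text
25.35 [0.5461 0.0939 0.066 ] yaw 14.7 F [-0.7  0.1  1.4] T [-0.014 -0.012 -0.046] q [-0.85  0.55  0.74  1.99 -0.52  0.8   0.45]
```

Request:
apply_moves --commands '[[[0,0,0.0011],[0,0,0.05],0],[[0,0,0.0011],[0,0,0.05],0],[[0,0,0.0011],[0,0,0.05],0],[[0,0,0.0011],[0,0,0.05],0],[[0,0,0.0011],[0,0,0.05],0],[[0,0,0],[0,0,0],0],[[0,0,0],[0,0,0],0],[[0,0,0],[0,0,0],0]]'

```text
clock: 26.35
ee_pos: [0.546, 0.0939, 0.0643]
ee_rot: [-0.0, 0.754, 0.657, 0.0]
wrist_force: [0.0, -0.3, 3.1]
finger_gap: 0.0487
```

```bash
python3 st.py
```

```text
26.35 [0.546  0.0939 0.0643] yaw -7.8 F [ 0.  -0.3  3.1] T [ 0.069  0.014 -0.017] q [-0.92  0.59  0.83  1.99 -0.6   0.82  0.12]
```

Request:
apply_moves --commands '[[[0,0,0.0011],[0,0,0.05],0],[[0,0,0.0011],[0,0,0.05],0],[[0,0,0.0011],[0,0,0.05],0],[[0,0,0.0011],[0,0,0.05],0],[[0,0,0],[0,0,0],0],[[0,0,0],[0,0,0],0],[[0,0,0],[0,0,0],0],[[0,0,0],[0,0,0],0]]'

```text
clock: 27.35
ee_pos: [0.546, 0.0938, 0.063]
ee_rot: [-0.0, 0.847, 0.531, 0.0]
wrist_force: [-1.0, 0.7, 2.7]
finger_gap: 0.0491
```

```bash
python3 st.py
```

```text
27.35 [0.546  0.0938 0.063 ] yaw -25.9 F [-1.   0.7  2.7] T [-0.02   0.025  0.014] q [-0.97  0.63  0.9   1.99 -0.67  0.84 -0.14]
```

Request:
apply_moves --commands '[[[0,0,0.0011],[0,0,0.05],0],[[0,0,0.0011],[0,0,0.05],0],[[0,0,0.0011],[0,0,0.05],0],[[0,0,0],[0,0,0],0],[[0,0,0],[0,0,0],0],[[0,0,0],[0,0,0],0],[[0,0,0],[0,0,0],0],[[0,0,0],[0,0,0],0]]'

```text
clock: 28.35
ee_pos: [0.5466, 0.0938, 0.0627]
ee_rot: [-0.0, 0.904, 0.427, 0.001]
wrist_force: [-0.4, -0.1, 7.2]
finger_gap: 0.049
```

```bash
python3 st.py
```

```text
28.35 [0.5466 0.0938 0.0627] yaw -39.4 F [-0.4 -0.1  7.2] T [ 0.003  0.221 -0.142] q [-1.    0.66  0.95  1.99 -0.72  0.87 -0.34]
```

The resistance is rising (fz 7 N, Tz -0.14 N m). I'll keep turning in small steps without pushing.

Request:
apply_moves --commands '[[[0,0,0],[0,0,0.03],0],[[0,0,0],[0,0,0.03],0],[[0,0,0],[0,0,0.03],0],[[0,0,0],[0,0,0],0],[[0,0,0],[0,0,0],0],[[0,0,0],[0,0,0],0],[[0,0,0],[0,0,0],0],[[0,0,0],[0,0,0],0]]'

```text
clock: 29.35
ee_pos: [0.5468, 0.0938, 0.0628]
ee_rot: [0.0, 0.932, 0.363, 0.001]
wrist_force: [-0.8, 0.1, 7.1]
finger_gap: 0.0491
```

```bash
python3 st.py
```

```text
29.35 [0.5468 0.0938 0.0628] yaw -47.5 F [-0.8  0.1  7.1] T [ 0.002  0.086 -0.016] q [-1.02  0.68  0.98  1.99 -0.75  0.88 -0.45]
```

Request:
apply_moves --commands '[[[0,0,0],[0,0,0.03],0],[[0,0,0],[0,0,0.03],0],[[0,0,0],[0,0,0.03],0],[[0,0,0],[0,0,0.03],0],[[0,0,0],[0,0,0],0],[[0,0,0],[0,0,0],0],[[0,0,0],[0,0,0],0],[[0,0,0],[0,0,0],0]]'

```text
clock: 30.35
ee_pos: [0.5468, 0.0937, 0.0627]
ee_rot: [0.0, 0.962, 0.273, 0.001]
wrist_force: [-0.5, -0.8, 5.4]
finger_gap: 0.0488
```

```bash
python3 st.py
```

```text
30.35 [0.5468 0.0937 0.0627] yaw -58.3 F [-0.5 -0.8  5.4] T [-0.027  0.063 -0.037] q [-1.05  0.71  1.02  1.99 -0.79  0.9  -0.61]
```

Request:
apply_moves --commands '[[[0,0,0.001],[0,0,0.03],0],[[0,0,0.001],[0,0,0.03],0],[[0,0,0.001],[0,0,0.03],0],[[0,0,0],[0,0,0.03],0],[[0,0,0],[0,0,0],0],[[0,0,0],[0,0,0],0],[[0,0,0],[0,0,0],0],[[0,0,0],[0,0,0],0]]'

```text
clock: 31.35
ee_pos: [0.5467, 0.0935, 0.062]
ee_rot: [0.0, 0.983, 0.182, 0.001]
wrist_force: [-1.3, 0.3, 8.1]
finger_gap: 0.0488
```

```bash
python3 st.py
```

```text
31.35 [0.5467 0.0935 0.062 ] yaw -69.1 F [-1.3  0.3  8.1] T [-0.069  0.211  0.027] q [-1.07  0.74  1.06  1.99 -0.83  0.92 -0.77]
```

Request:
apply_moves --commands '[[[0,0,0],[0,0,0.03],0],[[0,0,0],[0,0,0.03],0],[[0,0,0],[0,0,0.03],0],[[0,0,0],[0,0,0.03],0],[[0,0,0],[0,0,0],0],[[0,0,0],[0,0,0],0],[[0,0,0],[0,0,0],0],[[0,0,0],[0,0,0],0]]'

```text
clock: 32.35
ee_pos: [0.5464, 0.0933, 0.0616]
ee_rot: [0.0, 0.996, 0.089, 0.0]
wrist_force: [-0.9, -0.2, 5.6]
finger_gap: 0.0492
```

```bash
cat >> st.py <<'E'
from plant import vision
A=[]
for i in range(8): vision.read_camera("scene"); o=env.get_obs(); A.append(np.r_[o["wrist_force"],o["wrist_torque"]])
print("avg",np.mean(A,0).round(3),"sd",np.std(A,0).round(3))
E
python3 st.py
```

```text
32.35 [0.5464 0.0933 0.0616] yaw -79.8 F [-0.9 -0.2  5.6] T [-0.084  0.093  0.096] q [-1.09  0.77  1.09  1.99 -0.87  0.94 -0.93]
avg [-0.41  -0.969  5.725 -0.14   0.094  0.139] sd [0.624 0.486 0.463 0.026 0.023 0.022]
```

Tz averages 0.14 N m, which is the tight range, after about 169° of turn. One more small step to confirm the stiffening.

Request:
apply_moves --commands '[[[0,0,0.0005],[0,0,0.02],0],[[0,0,0],[0,0,0.02],0],[[0,0,0],[0,0,0],0],[[0,0,0],[0,0,0],0],[[0,0,0],[0,0,0],0],[[0,0,0],[0,0,0],0],[[0,0,0],[0,0,0],0],[[0,0,0],[0,0,0],0]]'

```text
clock: 33.75
ee_pos: [0.5463, 0.0933, 0.0613]
ee_rot: [0.0, 0.998, 0.058, 0.0]
wrist_force: [-0.2, -0.7, 5.4]
finger_gap: 0.0488
```

```bash
python3 st.py
```

```text
33.75 [0.5463 0.0933 0.0613] yaw -83.4 F [-0.2 -0.7  5.4] T [-0.128  0.105  0.272] q [-1.09  0.78  1.1   2.   -0.88  0.95 -0.98]
avg [-0.213 -1.096  5.344 -0.155  0.067  0.264] sd [0.601 0.368 0.33  0.032 0.033 0.021]
```

Tz is now 0.26 N m, so it's tight. Stopping, releasing and withdrawing upward.

Request:
apply_moves --commands '[[[0,0,0],[0,0,0],0.7],[[0,0,0],[0,0,0],0.85],[[0,0,0],[0,0,0],0.9],[[0,0,-0.02],[0,0,0],0.9],[[0,0,-0.05],[0,0,0],0.9],[[0,0,-0.1],[0,0,0],0.9],[[0,0,-0.15],[0,0,0],0.9],[[0,0,-0.1],[0,0,0],0.9]]'

```text
clock: 35.15
ee_pos: [0.5468, 0.0934, 0.1899]
ee_rot: [-0.0, 0.998, 0.057, 0.001]
wrist_force: [-0.3, -0.2, -0.1]
finger_gap: 0.0769
```

Request:
apply_moves --commands '[[[0.1,0,0],[0,0,0],0.9],[[0.15,0,0],[0,0,0],0.9],[[0.15,0,0],[0,0,0],0.9],[[0.15,0,0],[0,0,0],0.9],[[0,0,0],[0,0,0],0.9],[[0,0,0],[0,0,0],0.9],[[0,0,0],[0,0,0],0.9],[[0,0,0],[0,0,0],0.9]]'

```text
clock: 36.15
ee_pos: [0.709, 0.1128, 0.1872]
ee_rot: [-0.0, 0.998, 0.057, -0.0]
wrist_force: [0.2, -0.1, 0.6]
finger_gap: 0.0772
```

Run:
```python
from h import *
t=cam("top",2);s=cam("scene",2);o=env.get_obs();print(o["clock"],o["ee_pos"].round(3),o["wrist_force"].round(1))
print("exp scene top",proj(s,[.5481,.0912,.071]).round(1),"exp top",proj(t,[.5423,.0949,.071]).round(1))
cv2.imwrite("pics/f1.png",np.hstack([crop(t,276,243,32,6),crop(s,350,228,32,6)])[:,:,::-1])
```

```text
36.35 [0.71  0.113 0.187] [ 1.1 -0.  -0.4]
exp scene top [348.1 225.1] exp top [274.8 241.8]
```

View pics/f1.png

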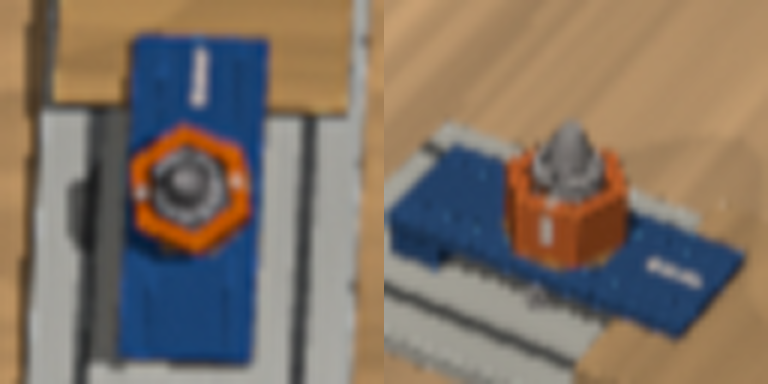

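The final views show the nut level on the washer, dots at top-crop (141,192) and (236,182), with the bridge lying on the board and the hand clear. I'll do one numeric check on the bridge line, then hand in.

Run:
```python
from m import *
s=cam("scene",3); a=wc(s,366,240.5,5)
s0=dict(s,pixels=cv2.imread("pics/scene0.png")[:,:,::-1]); b=wc(s0,366,239,5)
print("line now",a.round(2),"start",b.round(2),"px for 7mm",(proj(s,[.6,.091,.04])-proj(s,[.6,.091,.047])).round(2))
print(env.sign_off())
```

```text
line now [365.89 240.83] start [365.68 238.76] px for 7mm [-0.18  2.07]
the job is handed in; nothing more can be done
None
```

The clamp job is finished and handed in at about 36 s of the 72 s allowed; the hand-in reports no verdict.

- **Set-on:** I stood the orange nut on the stud with a dot facing the board. It bore on the ridge ends at about 7 N, underside about 63 mm above the bench.
- **Thread start:** I turned it back about 91° anticlockwise under light pressure until the force vanished. I then lowered it into the thread start, to about 51 mm.
- **Tightening:** I ran it about 172° clockwise in one grasp, until the torque averaged 0.26 N m. That is somewhat above the 0.12–0.2 N m quoted for tight, so I stopped and let go.

**Last checks**
- The bridge's white line moved 2.07 px in the scene camera, which is exactly what a 7 mm drop gives.
- By the last hand reading, the nut's underside is about 41 mm above the bench.
- The last picture shows the nut level and centred on the washer. The hand was clear of it, with wrist force near zero.

**Disagreements and gaps**
- The two cameras disagreed by about 5 mm, so I aligned the nut to the stud in one camera and by touch.
- On the way down, a 4.5 N sideways force called for about 3 mm of trim.
- I did not check afterwards that the other objects stayed put; I never touched them on purpose.

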